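Lock the pellet press and start its bolt

TASK

Get the hand pellet press ready for the spanner: turn the black lock knob clockwise until it clicks over and its pin holds the barrel, then start the big knurled bolt without crossing the thread: turn it backward (anticlockwise from above) until you find it drop into the thread, then one full turn forward (clockwise). Do not lift the bolt out or wind it down further, leave the things lying around alone, and finish still gripping the bolt's head, holding it upright, still and started.

Things in the scene. Friction and masses are not known exactly. Their poses are not given: they have to be found in the camera images.
- press_stand: bench stand of the pellet press, fixed: grey plate 100 x 212 x 12 mm. Origin: underside of the plate on the barrel's vertical axis; z up, +y along the plate toward the lock knob, whose axis is 108 mm away. The lock housing there is 46 x 46 mm, its top with a steel disc at 50 mm.
- barrel_top (a point): centre of the open mouth of the steel barrel, 54 mm across, 78 mm above the stand's origin. Unlocked, the barrel turns freely on the stand and is carried round by the bolt; the lock pin, once in the slotted lug on the barrel's foot, holds it.
- knob_grip (a point): centre of the lock knob's black wing, 72 mm above the stand's origin, on the knob's vertical axis. The wing is a bar 12 mm thick (its x), 56 mm long (its y; a steel dot marks the +y end) and 26 mm high (59 to 85 mm above the stand's origin); take it across its thickness from above.
- lock_knob (a joint): turn of the lock knob, rad, growing clockwise seen from above: 0 unlocked, 1.3 locked, with stops and its rests 0.03 beyond both. A spring detent resists with up to 0.12 N m until half way (0.65), then it snaps over to the locked stop. At 0 the wing's y lies along the stand's y. It drives the steel pin 20 mm toward the barrel.
- press_bolt: steel bolt 108 mm long, 0.24 to 0.4 kg, standing loose in the barrel, leaning up to 2 degrees in its play. Origin: underside of its plain nose (18 mm across, 33 long); z up along the bolt. Then a right-hand thread 29 mm across, pitch 6 mm; a knurled round head 40 mm across, 74 to 98 mm above the origin; a hexagon, 23 mm across flats, to 108 mm. It turns easily.
- bolt_grip (a point): middle of the bolt's knurled head, on its axis, where to take it: about 117 mm above the stand's origin at the start, 112 once dropped into the thread, 106 one turn on (it goes down 6 mm a turn, with 1.2 mm axial play). A firm grip carries the bolt and stops it dropping: ease the grip and it falls by its own weight, or follow it down with a light push.
- bolt_dot (a point): small dark punched dot on the flat top of the knurled head, 16 mm from its axis on the bolt's +x side, over the start of the bolt's thread. At first the bolt rests on top of the barrel's thread; turned backward by 0.5 to 1.15 rad (anticlockwise from above) it can drop 6 mm, as the dot passes the stand's -x side; it stays free to drop for a further 1 rad and more.
- vial: glass vial with a white cap, 28 mm across, 60 mm high, standing behind the press; origin under its middle. Bystander.
- vial_b: another such vial beside it, nearer the lock knob. Bystander.
Mind the look-alikes: they are no part of the job. Leave any brown, orange or pink look-alike of the press_bolt alone.

How it is judged (in metres and radians):
On the way, in this order (a step that is already met when the one before it is completed fails the run):
1. the lock knob is turned past its click and the pin holds the barrel (value of joint lock_knob above 1.15 rad), for 0.2 s.
2. the bolt is turned backward, up to the end of the thread it rests on (value of joint lock_knob above 1.15 rad and z of bolt_grip in the frame of press_stand above 0.1152 m and x of bolt_dot in the frame of press_stand below 0 m and y of bolt_dot in the frame of press_stand below 0.005 m), for 0.04 s.
3. the bolt has dropped into the thread (value of joint lock_knob above 1.15 rad and z of bolt_grip in the frame of press_stand below 0.1145 m and x of bolt_dot in the frame of press_stand below 0.004 m), for 0.1 s.
At the end, for the whole second after the job is handed in: The lock knob stands past 1.15 rad; the middle of the bolt's head is 103.5 to 109 mm above the stand's origin (half a turn to one and a third turns past the drop), within 4 mm of the barrel's axis, the bolt within 0.06 rad of upright and still; the fingers grip it with more than 5 N (value of joint lock_knob above 1.15 rad and z of bolt_grip in the frame of press_stand between 0.1035 and 0.109 m and horizontal distance between bolt_grip and press_stand below 0.004 m and angle between press_bolt's own z axis and vertical below 0.06 rad and contact force between the fingers and press_bolt above 5 N and linear speed of press_bolt below 0.01 m/s and angular speed of press_bolt below 0.1 rad/s); the arm keeps its last pose, push and grip.
It fails at once if the bolt is lifted out of the barrel (z of bolt_grip in the frame of press_stand above 0.126 m).
It fails at once if the bolt is wound down too far (z of bolt_grip in the frame of press_stand below 0.102 m).
It fails at once if the first vial is moved by more than 20 mm (distance of vial from where it was at the start of the episode above 0.02 m).
It fails at once if the second vial is moved by more than 20 mm (distance of vial_b from where it was at the start of the episode above 0.02 m).
It also fails if it takes over 72 s, if anything falls off the work surface, if the arm or the gripper's body presses on something with over 40 N, if the wrist force passes 120 N, or if a joint passes its speed limit or range.

ROBOT

A 6-joint arm with a two-finger parallel gripper is mounted at the origin on a cart in front of the work surface, level with it; the furniture and walls round the work are solid. World frame = base frame: x ahead of the robot, y to its left, z up, the work surface at z = 0. Lengths are in mm, angles in degrees, forces in N, time in s.
With the tool pointing down it reaches from about 275 to 775 mm from the base axis. Payload 14.6 kg.
Tool frame: the origin (TCP) lies on the centre line of the jaws, within the pads' length; the fingertips stand 17 mm ahead of it and the grasp point (between the pads) lies 2 mm behind it; z points along the fingers, y is the line along which they close (so a half turn about z gives the same grasp; the last joint's range is limited). The gripper opens to 85 mm and grips with 20 to 120 N. Pads are 22 mm wide; open, the fingers measure 114 mm over their backs; the gripper's body (76 mm by 85 mm) begins 54 mm behind the grasp point. The pads swing forward as they close: fully open they stand 13 mm farther back than shut.
Start: joints at [64.498, 15.075, -2.767, 72.158, 0, 81.102], TCP at [150.029, 503.11, 248.278] pointing down, gripper open.
Joint ranges: [-151.79, 151.79], [-50.71, 97.33], [-67.44, 78.34], [-121.81, 120.89], [-77.56, 73.72], [-180, 180]. Speed limits (degrees/s): [108.29, 108.29, 147.25, 159.86, 180, 180].

INTERFACE

Orientations are given as a 3x3 rotation matrix whose columns are the frame's x, y, z axes.
In Python, from workcell import arm gives the robot as it stands.
- The arm moves only by the tool play_rows, never from a script. Its argument "steps" is a list of rows, each an object with "xyz": the shift along the world's x, y, z in cm, a list of three; "twist": the turn, a rotation vector about the world's x, y, z in rad, a list of three; "fingers": the finger opening in cm, from 0 to 8.54. In form: [{"xyz": [x, y, z], "twist": [rx, ry, rz], "fingers": fingers}, ...]. A call has exactly 8 rows; each row is the pose to reach, as a shift and turn from the pose commanded when the call began; what a row does not reach only later rows make up. A row lasts 1/8 s, in which the tool goes at most 62.5 mm and 10.7 degrees, less where a joint would pass 70% of its speed; a pose out of reach is approached as far as the arm can. A call with a gripper value outside its range is refused whole. The fingers move at their own pace and stop on an object; "squeeze" is the grip in N (left out, the last holds). Time passes only in rows, so rows that repeat a pose let the fingers close, or fill a call up. It gives the time, the measured TCP pose, the force, the opening and the grip force at its end, in the units of the state.
- arm.get_obs(): the state, without advancing time (a new reading comes with each control period).
- arm.snapshot(name): name is "side" or "top"; returns the picture (480x640x3 uint8, red, green, blue); there is no depth.
- arm.calibration(name): a dict with "K" (3x3 intrinsics, pixels), "rvec" (rotation vector, rad) and "tvec" (3), from world to camera coordinates, as OpenCV has them. Camera axes: x right, y down, z forward; pixel columns grow to the right and rows downward; lengths in mm; the calibration is good to about 2 mm. A picture is of the moment at which its call begins. calibration takes no time and is no camera call.
- arm.hand_in(): hands the job in; it is judged then, once.
Trained networks look in the newest picture that a camera, given by its name, has taken for a name from the list of things; names that differ only in an ending like _2 or _b are one class to them, and where a whole thing is asked for, a point or a joint stands for the part that bears it (a point fixed in the world has none). Each returns a list of dicts, best first, with "conf" (0 to 1); they miss things now and then, are a little off and sometimes report something else, mostly with a low value. They report only what shows in the picture. A call takes as long as a camera call. They do not tell look-alikes from the thing itself.
- arm.outline_of(name, camera): "pixels" (480x640 bool, what is visible of it) and "location" ([column, row] in pixels, amid what is visible of it).
- arm.place_of(name, camera): "location" ([column, row] in pixels: a listed point, or the origin of a listed thing).
The state is a dict: "clock": time; "q": joint angles; "dq": joint speeds; "joint_torque": joint torques, N m; "eef_pos": TCP position; "eef_rot": TCP orientation; "ft_force": force on the tool from outside, world axes, zero at the start; "ft_torque": the same for the moment, N m; "grip_width": opening from 0.0 (shut) to 1.0 (fully open); "finger_force": force on a finger pad.
Only numpy, scipy, OpenCV 4.12 (cv2) and the standard library are available. Lean on these libraries where they do the work, as an engineer would, in place of code of your own. Each camera call takes 0.05 s, during which the arm holds its last target. There are 200 camera calls.

## Working session

There is one attempt and no reset: what is moved stays moved. The work goes in short steps, Python scripts to look and compute and a tool call to move; the robot and the scene stay as the last step left them, time stands still between calls to the robot, and variables do not carry over. Pictures are saved under pics/ and viewed, at most 10 in all, crops included, and the job is handed in when it is done.

Besides the shell and the picture viewer there is one more tool, called after "Call:" as name(argument=value, ...), one argument or row to a line, values as JSON. play_rows: Moves the arm, as the interface text tells. Its arguments: {"type":"object","properties":{"steps":{"type":"array","items":{"type":"object","properties":{"xyz":{"type":"array","items":{"type":"number"}},"twist":{"type":"array","items":{"type":"number"}},"fingers":{"type":"number"}}}},"squeeze":{"type":"number"}},"required":["steps"]}

```bash
mkdir -p pics; cat > h.py <<'E'
import numpy as np, cv2
from workcell import arm
def cal(c):
    k=arm.calibration(c); return np.array(k["K"],float),np.array(k["rvec"],float).reshape(3,1),np.array(k["tvec"],float).reshape(3,1)
def ray(c,p):
    K,r,t=cal(c); R=cv2.Rodrigues(r)[0]; d=R.T@np.linalg.inv(K)@np.array([p[0],p[1],1.]); return (-R.T@t).ravel(), d/np.linalg.norm(d)
def atz(c,p,z):
    o,d=ray(c,p); return o+d*(z-o[2])/d[2]
def proj(c,X):
    K,r,t=cal(c); return cv2.projectPoints(np.array(X,float).reshape(-1,1,3),r,t,K,None)[0].reshape(-1,2)
def tri(p,q):
    o1,d1=ray("side",p);o2,d2=ray("top",q)
    s=np.linalg.lstsq(np.c_[d1,-d2],o2-o1,rcond=None)[0]; a=o1+d1*s[0];b=o2+d2*s[1]
    return (a+b)/2,np.linalg.norm(a-b)
E
python3 - <<'E'
from h import *
np.set_printoptions(precision=1,suppress=True)
for c in("side","top"):
    cv2.imwrite(f"pics/{c}0.png",arm.snapshot(c)[:,:,::-1])
    o,d=ray(c,(320,240));print(c,o,d)
    for n in("press_stand","barrel_top","knob_grip","press_bolt","bolt_grip","bolt_dot","vial","vial_b"):
        print(n,[(np.round(x["location"],1).tolist(),round(x["conf"],2)) for x in arm.place_of(n,c)])
E
```

```text
side [ 223.  -854.8  597.8] [ 0.4  0.7 -0.5]
press_stand [([270.0, 302.1], 0.88)]
barrel_top [([270.0, 266.9], 0.79)]
knob_grip [([247.6, 243.3], 0.79)]
press_bolt [([347.2, 269.3], 0.65), ([290.9, 357.7], 0.6), ([365.5, 301.0], 0.59)]
bolt_grip [([369.9, 262.3], 0.97), ([347.2, 232.6], 0.91), ([274.7, 249.1], 0.86), ([288.1, 317.5], 0.77)]
bolt_dot [([260.1, 246.1], 0.91), ([378.4, 250.1], 0.85), ([340.8, 230.5], 0.81), ([293.4, 320.5], 0.67)]
vial [([340.2, 322.0], 0.72)]
vial_b [([340.2, 322.0], 0.72)]
top [ 424.1 -242.3  927.7] [ 0.2  0.  -1. ]
press_stand [([293.3, 290.5], 0.25), ([342.1, 255.2], 0.25)]
barrel_top [([295.7, 291.5], 0.68), ([315.2, 257.3], 0.5)]
knob_grip [([236.6, 286.7], 0.82)]
press_bolt [([331.0, 218.8], 0.96), ([286.5, 211.3], 0.75), ([361.8, 309.3], 0.61)]
bolt_grip [([291.4, 291.5], 0.89), ([282.4, 198.7], 0.68), ([365.8, 306.7], 0.64), ([333.8, 211.3], 0.55)]
bolt_dot [([288.9, 299.1], 0.93), ([330.7, 206.1], 0.93), ([377.6, 311.1], 0.69), ([280.2, 206.2], 0.62)]
vial [([338.8, 256.4], 0.7), ([315.2, 254.4], 0.49)]
vial_b [([338.8, 256.4], 0.7), ([315.2, 254.4], 0.49)]
```

View pics/side0.png

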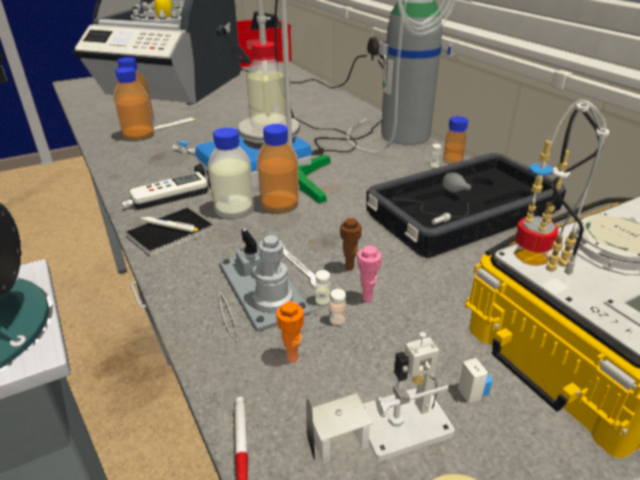

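View pics/top0.png

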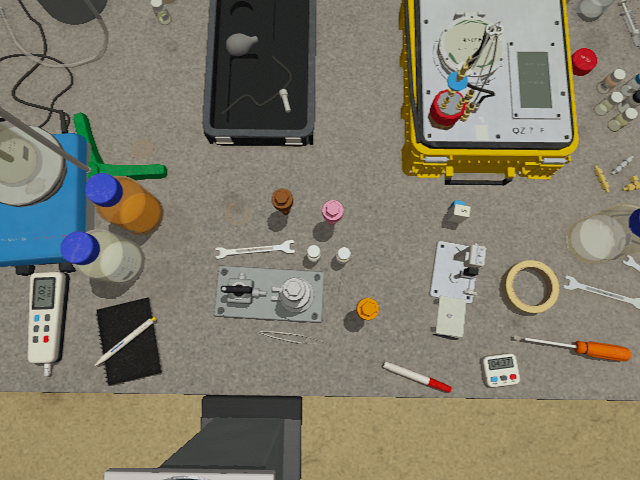

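The side and top pictures show four candidates for the bolt:
- The grey steel bolt in the press, top (293,290), side (271,249).
- Brown, top (282,199), side (349,235).
- Pink, top (333,211), side (369,260).
- Orange, top (367,308), side (290,317).

I choose the steel one in the stand. The black lock knob is at top (237,288), side (248,241).

```bash
python3 - <<'E'
from h import *
np.set_printoptions(precision=1,suppress=True)
s=arm.snapshot("side");t=arm.snapshot("top")
a=cv2.resize(s[220:340,200:320],(400,400),interpolation=3);b=cv2.resize(t[250:350,210:330][:, :],(400,333),interpolation=3)
b=cv2.copyMakeBorder(b,0,67,0,0,0)
cv2.imwrite("pics/crop1.png",np.hstack([a,b])[:,:,::-1])
for n,p,q in(("barrel_top",(270,266.9),(295.7,291.5)),("knob",(247.6,243.3),(236.6,286.7)),("bolt_grip",(274.7,249.1),(291.4,291.5)),("dot",(260.1,246.1),(288.9,299.1))):
    print(n,*tri(p,q))
print("stand@side",atz("side",(270,302.1),0))
# plate outline in top
for c in("top","side"):
  for x in arm.outline_of("press_stand",c)[:1]:
    m=x["pixels"].astype(np.uint8);r=cv2.minAreaRect(cv2.findNonZero(m));print(c,x["conf"],m.sum(),r); 
    print(np.array([atz(c,p,12) for p in cv2.boxPoints(r)]))
for n in("vial","press_bolt"):
  for c in("side","top"):
    for x in arm.outline_of(n,c): print(n,c,x["conf"],x["location"])
E
```

```text
barrel_top [ 483.6 -196.3   82.4] 1.6145406108018945
knob [490.2 -84.   62.8] 6.70055945199726
bolt_grip [ 488.  -192.9  113.9] 12.613518925308048
dot [ 469.9 -187.9  123.5] 3.459158353658129
stand@side [ 481.3 -187.     0. ]
top 0.72 5024 ((268.59906005859375, 293.03564453125), (107.70223999023438, 51.860591888427734), 3.4064435958862305)
[[ 440.2  -32.7   12. ]
 [ 542.2  -33.5   12. ]
 [ 532.  -247.8   12. ]
 [ 430.6 -242.9   12. ]]
side 0.58 3861 ((260.3142395019531, 280.2843017578125), (105.58939361572266, 57.797237396240234), 60.572540283203125)
[[ 438.2   10.4   12. ]
 [ 569.    62.2   12. ]
 [ 526.4 -258.8   12. ]
 [ 425.3 -279.3   12. ]]
vial side 0.94 [322.3, 288.7]
vial top 0.68 [338.6, 256.8]
vial top 0.49 [313.1, 255.3]
press_bolt side 0.91 [292.0, 326.7]
press_bolt side 0.89 [270.7, 252.8]
press_bolt side 0.81 [347.8, 239.1]
press_bolt side 0.68 [367.4, 265.8]
press_bolt top 0.92 [282.9, 194.5]
press_bolt top 0.83 [289.6, 286.8]
press_bolt top 0.83 [334.1, 210.7]
press_bolt top 0.82 [367.7, 304.4]
```

View pics/crop1.png

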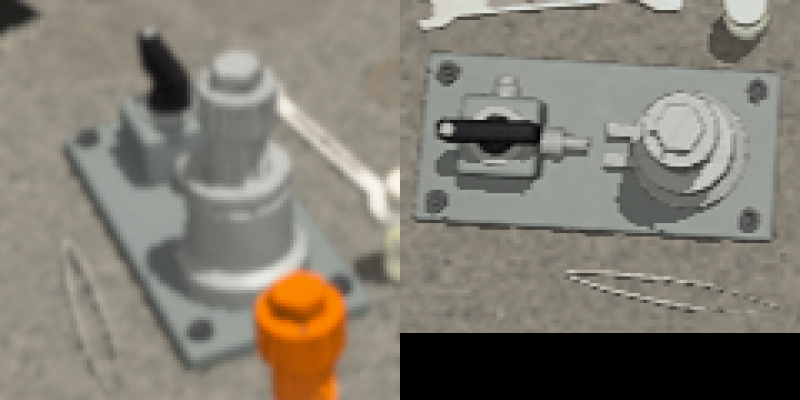

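The crop confirms the steel bolt, with its hexagon at crop (677,130). The black wing spans crop (440,130) to (540,132), with its steel dot on the left, outer end. The plate corners are clear.

```bash
python3 - <<'E'
from h import *
np.set_printoptions(precision=1,suppress=True)
f=lambda u,v:(210+(u-400)/3.333-.35,250+v/3.333-.35)
g=lambda u,v:(200+u*.3-.35,220+v*.3-.35)
C=np.array([atz("top",f(*p),12) for p in((428,52),(778,75),(771,240),(417,222))]);print(C,C.mean(0))
e=(C[0]+C[3]-C[1]-C[2])/2;print("len",np.linalg.norm(e),"stand y dir deg",np.degrees(np.arctan2(e[1],e[0])))
print("side plate corners",[atz("side",g(*p),12) for p in((67,145),(195,365),(365,298))])
print("hex",atz("top",f(677,130),127+.0),"side hex",atz("side",g(235,66),127))
print("wing ends",atz("top",f(440,130),85),atz("top",f(540,132),85))
print("barrel foot?"),
print("wing side far/near top",atz("side",g(148,35),85),atz("side",g(180,72),85))
for n,z in (("vial",60),):
  print([atz("top",p,60) for p in((343,252),(314,250))])
E
```

```text
[[ 539.6  -36.9   12. ]
 [ 528.4 -246.2   12. ]
 [ 431.5 -243.2   12. ]
 [ 439.2  -35.6   12. ]] [ 484.7 -140.5   12. ]
len 208.63335653601717 stand y dir deg 87.39497711753744
side plate corners [array([439.5, -47.6,  12. ]), array([ 431.5, -253. ,   12. ]), array([ 526.6, -250. ,   12. ])]
hex [ 486.  -193.8  127. ] side hex [ 491.9 -183.3  127. ]
wing ends [487.7 -62.   85. ] [ 487.3 -116.6   85. ]
barrel foot?
wing side far/near top [486.9 -71.1  85. ] [ 487.9 -114.3   85. ]
[array([ 561.7, -283.3,   60. ]), array([ 564.9, -228.3,   60. ])]
```

```bash
python3 - <<'E'
from h import *
np.set_printoptions(precision=3,suppress=True)
o=arm.get_obs();print(o["clock"],o["eef_pos"],o["q"],o["grip_width"]);print(np.array(o["eef_rot"]))
E
```

```text
1.3 [150.031 503.128 248.299] [64.499 15.074 -2.765 72.158 -0.001 81.103] 0.9964504014560138
[[-0.958  0.286  0.   ]
 [ 0.286  0.958  0.   ]
 [-0.     0.    -1.   ]]
```

Call:
play_rows(
  steps=[
    {"xyz": [2.1,-3.7,0],"twist": [0,0,0.115],"fingers": 5},
    {"xyz": [4.2,-7.4,0],"twist": [0,0,0.23],"fingers": 5},
    {"xyz": [6.3,-11.1,0],"twist": [0,0,0.345],"fingers": 5},
    {"xyz": [8.4,-14.8,0],"twist": [0,0,0.46],"fingers": 5},
    {"xyz": [10.5,-18.5,0],"twist": [0,0,0.575],"fingers": 5},
    {"xyz": [12.6,-22.2,0],"twist": [0,0,0.69],"fingers": 5},
    {"xyz": [14.7,-25.9,0],"twist": [0,0,0.805],"fingers": 5},
    {"xyz": [16.8,-29.6,0],"twist": [0,0,0.92],"fingers": 5},
  ],
  squeeze=60,
)

```text
clock: 2.3
eef_pos: [318.5, 205.9, 248.4]
eef_rot: [[-0.806, -0.592, 0.001], [-0.592, 0.806, 0.0], [-0.001, -0.0, -1.0]]
ft_force: [0.2, 0.8, -0.1]
grip_width: 0.583
finger_force: 0.0
```

Call:
play_rows(
  steps=[
    {"xyz": [2.1,-3.7,0],"twist": [0,0,0.115],"fingers": 5},
    {"xyz": [4.2,-7.4,0],"twist": [0,0,0.23],"fingers": 5},
    {"xyz": [6.3,-11.1,0],"twist": [0,0,0.345],"fingers": 5},
    {"xyz": [8.4,-14.8,0],"twist": [0,0,0.46],"fingers": 5},
    {"xyz": [10.5,-18.5,0],"twist": [0,0,0.575],"fingers": 5},
    {"xyz": [12.6,-22.2,0],"twist": [0,0,0.69],"fingers": 5},
    {"xyz": [14.8,-25.9,0],"twist": [0,0,0.805],"fingers": 5},
    {"xyz": [16.95,-29.64,0],"twist": [0,0,0.92],"fingers": 5},
  ],
)

```text
clock: 3.3
eef_pos: [488.1, -90.7, 248.3]
eef_rot: [[-0.017, -1.0, 0.0], [-1.0, 0.017, -0.0], [0.0, -0.0, -1.0]]
ft_force: [0.6, -0.5, 0.2]
grip_width: 0.588
finger_force: 0.0
```

Call:
play_rows(
  steps=[
    {"xyz": [0,0,-2],"twist": [0,0,0],"fingers": 5},
    {"xyz": [0,0,-4],"twist": [0,0,0],"fingers": 5},
    {"xyz": [0,0,-6],"twist": [0,0,0],"fingers": 5},
    {"xyz": [0,0,-8],"twist": [0,0,0],"fingers": 5},
    {"xyz": [0,0,-10],"twist": [0,0,0],"fingers": 5},
    {"xyz": [0,0,-12],"twist": [0,0,0],"fingers": 5},
    {"xyz": [0,0,-13.5],"twist": [0,0,0],"fingers": 5},
    {"xyz": [0,0,-13.5],"twist": [0,0,0],"fingers": 5},
  ],
)

```text
clock: 4.3
eef_pos: [487.0, -89.1, 112.6]
eef_rot: [[-0.021, -1.0, -0.002], [-1.0, 0.021, 0.001], [-0.001, 0.002, -1.0]]
ft_force: [0.3, 0.1, 0.4]
grip_width: 0.583
finger_force: 0.0
```

```bash
python3 - <<'E'
from h import *
np.set_printoptions(precision=1,suppress=True)
s=arm.snapshot("side");t=arm.snapshot("top");print(arm.get_obs()["eef_pos"],arm.get_obs()["q"])
p=arm.get_obs()["eef_pos"]
for im,c in((s,"side"),(t,"top")):
  for z in (p[2]-17,85): 
    u=proj(c,[p[0],p[1],z])[0];print(c,z,u)
a=cv2.resize(s[190:310,190:310],(400,400),interpolation=3);b=cv2.resize(t[230:350,190:310],(400,400),interpolation=3)
cv2.imwrite("pics/crop2.png",np.hstack([a,b])[:,:,::-1])
E
```

```text
[487.7 -89.3 113.8] [ -19.8   17.   -22.1   50.8   -0.  -108.6]
side 96.7589223170987 [247.7 229.2]
side 85 [248.3 234.7]
top 96.7589223170987 [235.5 288.3]
top 85 [236.7 288.8]
```

View pics/crop2.png

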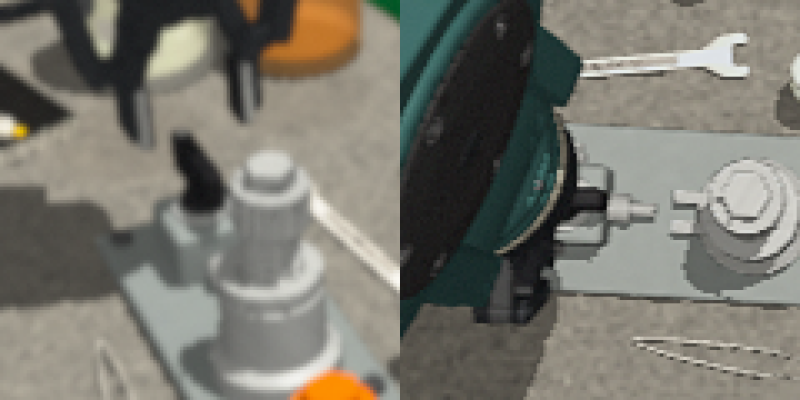

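The fingers, with tips at side crop (142,145) and (243,122), straddle the wing centred near (195,160). I'll go down and close.

Call:
play_rows(
  steps=[
    {"xyz": [0,0,-1],"twist": [0,0,0],"fingers": 5},
    {"xyz": [0,0,-2],"twist": [0,0,0],"fingers": 5},
    {"xyz": [0,0,-3],"twist": [0,0,0],"fingers": 5},
    {"xyz": [0,0,-3.8],"twist": [0,0,0],"fingers": 4},
    {"xyz": [0,0,-3.8],"twist": [0,0,0],"fingers": 2},
    {"xyz": [0,0,-3.8],"twist": [0,0,0],"fingers": 0.5},
    {"xyz": [0,0,-3.8],"twist": [0,0,0],"fingers": 0.5},
    {"xyz": [0,0,-3.8],"twist": [0,0,0],"fingers": 0.5},
  ],
)

```text
clock: 5.4
eef_pos: [487.7, -89.3, 75.4]
eef_rot: [[-0.021, -1.0, 0.0], [-1.0, 0.021, -0.0], [-0.0, -0.0, -1.0]]
ft_force: [1.8, 1.0, -2.7]
grip_width: 0.133
finger_force: 58.6
```

Call:
play_rows(
  steps=[
    {"xyz": [0,0,0],"twist": [0,0,-0.16],"fingers": 0.5},
    {"xyz": [0,0,0],"twist": [0,0,-0.32],"fingers": 0.5},
    {"xyz": [0,0,0],"twist": [0,0,-0.48],"fingers": 0.5},
    {"xyz": [0,0,0],"twist": [0,0,-0.64],"fingers": 0.5},
    {"xyz": [0,0,0],"twist": [0,0,-0.8],"fingers": 0.5},
    {"xyz": [0,0,0],"twist": [0,0,-0.96],"fingers": 0.5},
    {"xyz": [0,0,0],"twist": [0,0,-1.12],"fingers": 0.5},
    {"xyz": [0,0,0],"twist": [0,0,-1.26],"fingers": 0.5},
  ],
)

```text
clock: 6.4
eef_pos: [486.9, -88.7, 75.4]
eef_rot: [[-0.96, -0.282, -0.001], [-0.282, 0.96, 0.001], [0.0, 0.001, -1.0]]
ft_force: [-3.5, 5.0, 3.7]
grip_width: 0.129
finger_force: 59.7
```

Call:
play_rows(
  steps=[
    {"xyz": [0,0,0],"twist": [0,0,-0.04],"fingers": 0.5},
    {"xyz": [0,0,0],"twist": [0,0,-0.08],"fingers": 0.5},
    {"xyz": [0,0,0],"twist": [0,0,-0.1],"fingers": 0.5},
    {"xyz": [0,0,0],"twist": [0,0,-0.1],"fingers": 0.5},
    {"xyz": [0,0,0],"twist": [0,0,-0.1],"fingers": 3.5},
    {"xyz": [0,0,0],"twist": [0,0,-0.1],"fingers": 3.5},
    {"xyz": [0,0,0],"twist": [0,0,-0.1],"fingers": 3.5},
    {"xyz": [0,0,0],"twist": [0,0,-0.1],"fingers": 3.5},
  ],
)

```text
clock: 7.4
eef_pos: [487.6, -89.3, 75.3]
eef_rot: [[-0.982, -0.189, 0.0], [-0.189, 0.982, -0.0], [-0.0, -0.0, -1.0]]
ft_force: [-0.4, 0.6, 0.0]
grip_width: 0.405
finger_force: 0.0
```

Call:
play_rows(
  steps=[
    {"xyz": [0,0,3],"twist": [0,0,0],"fingers": 3.5},
    {"xyz": [0,0,7],"twist": [0,0,0],"fingers": 3.5},
    {"xyz": [0,0,11],"twist": [0,0,0],"fingers": 5},
    {"xyz": [-3,1,15],"twist": [0,0,0.17],"fingers": 6.5},
    {"xyz": [-7,3,15],"twist": [0,0,0.34],"fingers": 6.5},
    {"xyz": [-11,5,15],"twist": [0,0,0.51],"fingers": 6.5},
    {"xyz": [-15,8,15],"twist": [0,0,0.68],"fingers": 6.5},
    {"xyz": [-17,10,15],"twist": [0,0,0.84],"fingers": 6.5},
  ],
)

```text
clock: 8.4
eef_pos: [315.6, 11.6, 225.3]
eef_rot: [[-0.51, -0.86, 0.0], [-0.86, 0.51, -0.0], [-0.0, -0.0, -1.0]]
ft_force: [0.7, -0.1, 0.6]
grip_width: 0.762
finger_force: 0.0
```

```bash
python3 - <<'E'
from h import *
np.set_printoptions(precision=1,suppress=True)
s=arm.snapshot("side");t=arm.snapshot("top");o=arm.get_obs();print(o["eef_pos"],o["q"],o["clock"])
for c in("side","top"):
  for n in("bolt_grip","bolt_dot","barrel_top","knob_grip"):
    print(c,n,[(np.round(x["location"],1).tolist(),round(x["conf"],2)) for x in arm.place_of(n,c)])
a=cv2.resize(s[230:290,235:295],(400,400),interpolation=3);b=cv2.resize(t[260:330,225:325],(400,280),interpolation=3)
b=cv2.copyMakeBorder(b,0,120,0,0,0)
cv2.imwrite("pics/crop3.png",np.hstack([a,b])[:,:,::-1])
E
```

```text
[315.6  12.  225.5] [-12.7  -5.2 -29.4  65.8   0.  -72.1] 8.5
side bolt_grip [([347.0, 232.5], 0.85), ([368.6, 259.6], 0.8), ([274.8, 248.8], 0.73), ([290.7, 320.3], 0.72), ([260.6, 241.6], 0.61)]
side bolt_dot [([343.3, 227.9], 0.9), ([262.9, 246.0], 0.77), ([379.5, 249.8], 0.65), ([292.2, 318.5], 0.61)]
side barrel_top [([271.4, 270.4], 0.74)]
side knob_grip [([248.8, 238.7], 0.98), ([268.3, 270.7], 0.49)]
top bolt_grip [([335.6, 210.9], 0.9), ([369.9, 304.2], 0.89), ([281.7, 198.7], 0.87), ([293.6, 290.4], 0.67), ([297.0, 294.8], 0.5)]
top bolt_dot [([377.8, 311.0], 0.97), ([332.5, 202.7], 0.76), ([278.9, 209.0], 0.68), ([288.4, 296.3], 0.57)]
top barrel_top [([295.6, 291.6], 0.95)]
top knob_grip [([233.4, 291.2], 0.71)]
```

View pics/crop3.png

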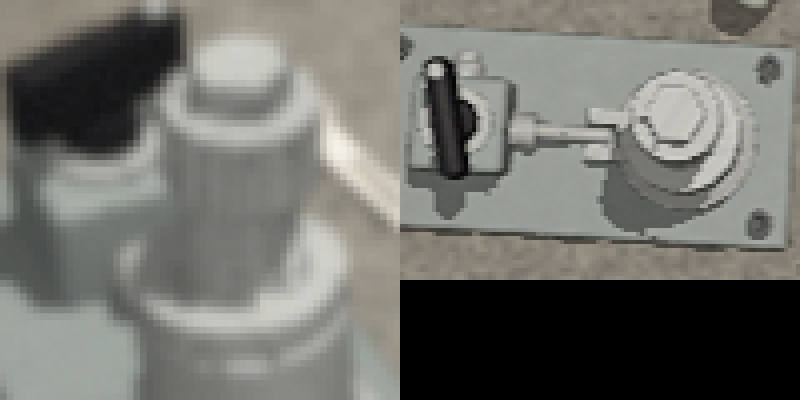

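The knob wing now lies across the stand, and the pin, crop (580,133), sits in the barrel's lug. The dot shows near crop (655,142), about 150° in the stand frame. I'll move over the bolt.

Call:
play_rows(
  steps=[
    {"xyz": [2.1,-2.6,0],"twist": [0,0,0],"fingers": 6.5},
    {"xyz": [4.2,-5.2,0],"twist": [0,0,0],"fingers": 6.5},
    {"xyz": [6.3,-7.8,0],"twist": [0,0,0],"fingers": 6.5},
    {"xyz": [8.4,-10.4,0],"twist": [0,0,0],"fingers": 6.5},
    {"xyz": [10.5,-13.0,0],"twist": [0,0,0],"fingers": 6.5},
    {"xyz": [12.6,-15.7,0],"twist": [0,0,0],"fingers": 6.5},
    {"xyz": [14.7,-18.3,-1],"twist": [0,0,0],"fingers": 6.5},
    {"xyz": [16.78,-20.86,-2],"twist": [0,0,0],"fingers": 6.5},
  ],
)

```text
clock: 9.9
eef_pos: [486.1, -199.2, 204.7]
eef_rot: [[-0.515, -0.857, -0.0], [-0.857, 0.515, 0.0], [-0.0, 0.0, -1.0]]
ft_force: [-0.1, -0.0, -0.4]
grip_width: 0.76
finger_force: 0.0
```

Call:
play_rows(
  steps=[
    {"xyz": [0,0,-1],"twist": [0,0,0],"fingers": 6.5},
    {"xyz": [0,0,-2],"twist": [0,0,0],"fingers": 6.5},
    {"xyz": [0,0,-3.5],"twist": [0,0,0],"fingers": 6.5},
    {"xyz": [0,0,-5],"twist": [0,0,0],"fingers": 6.5},
    {"xyz": [0,0,-6.5],"twist": [0,0,0],"fingers": 6.5},
    {"xyz": [0,0,-8],"twist": [0,0,0],"fingers": 6.5},
    {"xyz": [0,0,-8.9],"twist": [0,0,0],"fingers": 6.5},
    {"xyz": [0,0,-8.9],"twist": [0,0,0],"fingers": 6.5},
  ],
)

```text
clock: 10.9
eef_pos: [484.9, -197.4, 116.0]
eef_rot: [[-0.514, -0.858, -0.001], [-0.858, 0.514, 0.0], [-0.0, 0.001, -1.0]]
ft_force: [-0.0, -0.1, -0.7]
grip_width: 0.762
finger_force: 0.0
```

Call:
play_rows(
  steps=[
    {"xyz": [-0.15,0.07,0],"twist": [0,0,0],"fingers": 5},
    {"xyz": [-0.15,0.07,0],"twist": [0,0,0],"fingers": 4.4},
    {"xyz": [-0.15,0.07,0],"twist": [0,0,0],"fingers": 3.8},
    {"xyz": [-0.15,0.07,0],"twist": [0,0,0],"fingers": 3.2},
    {"xyz": [-0.15,0.07,0],"twist": [0,0,0],"fingers": 3},
    {"xyz": [-0.15,0.07,0],"twist": [0,0,0],"fingers": 3},
    {"xyz": [-0.15,0.07,0],"twist": [0,0,0],"fingers": 3},
    {"xyz": [-0.15,0.07,0],"twist": [0,0,0],"fingers": 3},
  ],
  squeeze=40,
)

```text
clock: 11.9
eef_pos: [484.0, -197.3, 116.8]
eef_rot: [[-0.515, -0.857, 0.001], [-0.857, 0.515, -0.0], [-0.0, -0.001, -1.0]]
ft_force: [-1.0, 0.6, 5.7]
grip_width: 0.457
finger_force: 39.5
```

Call:
play_rows(
  steps=[
    {"xyz": [0,0,0],"twist": [0,0,0.156],"fingers": 3},
    {"xyz": [0,0,0],"twist": [0,0,0.312],"fingers": 3},
    {"xyz": [0,0,0],"twist": [0,0,0.468],"fingers": 3},
    {"xyz": [0,0,0],"twist": [0,0,0.624],"fingers": 3},
    {"xyz": [0,0,0],"twist": [0,0,0.78],"fingers": 3},
    {"xyz": [0,0,0],"twist": [0,0,0.936],"fingers": 3},
    {"xyz": [0,0,0],"twist": [0,0,1.092],"fingers": 3},
    {"xyz": [0,0,0],"twist": [0,0,1.25],"fingers": 3},
  ],
)

```text
clock: 12.9
eef_pos: [483.8, -196.6, 116.1]
eef_rot: [[0.655, -0.755, 0.0], [-0.755, -0.655, 0.002], [-0.001, -0.001, -1.0]]
ft_force: [2.0, 4.0, -3.6]
grip_width: 0.456
finger_force: 40.6
```

Call:
play_rows(
  steps=[
    {"xyz": [0,0,0],"twist": [0,0,0],"fingers": 3},
    {"xyz": [0,0,0],"twist": [0,0,0],"fingers": 3},
    {"xyz": [0,0,0],"twist": [0,0,0],"fingers": 3},
    {"xyz": [0,0,0],"twist": [0,0,0],"fingers": 3},
    {"xyz": [0,0,0],"twist": [0,0,0],"fingers": 3},
    {"xyz": [0,0,0],"twist": [0,0,0],"fingers": 3},
    {"xyz": [0,0,0],"twist": [0,0,0],"fingers": 3},
    {"xyz": [0,0,0],"twist": [0,0,0],"fingers": 3},
  ],
)

```text
clock: 13.9
eef_pos: [483.9, -196.7, 116.1]
eef_rot: [[0.648, -0.761, 0.0], [-0.761, -0.648, 0.001], [-0.001, -0.001, -1.0]]
ft_force: [2.3, 4.2, -4.6]
grip_width: 0.457
finger_force: 40.6
```

```bash
python3 - <<'E'
from h import *
np.set_printoptions(precision=1,suppress=True)
s=arm.snapshot("side");t=arm.snapshot("top");o=arm.get_obs();print(o["eef_pos"],o["q"],o["clock"])
for c in("side","top"):
  for n in("bolt_grip","bolt_dot"):
    print(c,n,[(np.round(x["location"],1).tolist(),round(x["conf"],2)) for x in arm.place_of(n,c)])
a=cv2.resize(s[220:310,225:315],(400,400),interpolation=3);b=cv2.resize(t[240:340,240:340],(400,400),interpolation=3)
cv2.imwrite("pics/crop4.png",np.hstack([a,b])[:,:,::-1])
E
```

```text
[ 483.9 -196.7  116.1] [ -31.1   19.3  -18.2   52.6    0.1 -161.5] 14.0
side bolt_grip [([286.9, 316.9], 0.87), ([368.1, 261.2], 0.74), ([344.3, 231.4], 0.64), ([272.4, 250.8], 0.6)]
side bolt_dot [([377.6, 252.3], 0.94), ([265.7, 250.1], 0.91), ([293.7, 318.4], 0.72), ([338.6, 225.9], 0.61)]
top bolt_grip [([367.4, 306.4], 0.66), ([335.7, 210.2], 0.58), ([284.5, 201.3], 0.51)]
top bolt_dot [([380.6, 312.9], 0.65), ([328.4, 199.4], 0.63), ([279.1, 207.4], 0.61)]
```

View pics/crop4.png

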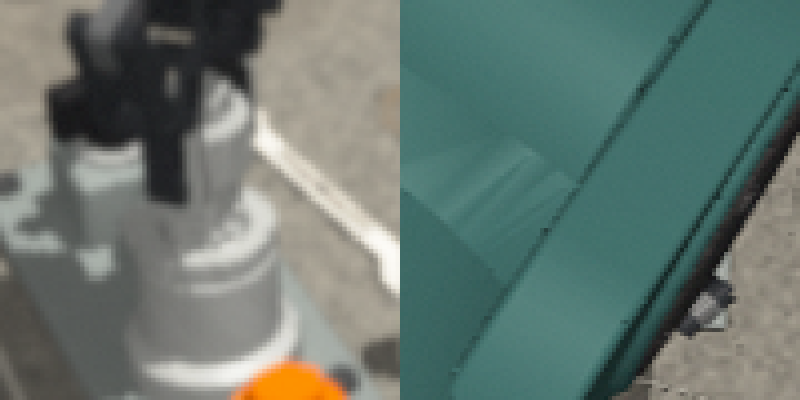

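The bolt's head is held between the fingers, with the thread just above the barrel mouth at side crop (215,240). Fz went from +5.7 to −4.6 N, so the gripper is carrying the bolt's weight and the bolt is over the thread start. I'll ease the grip.

Call:
play_rows(
  steps=[
    {"xyz": [0,0,0],"twist": [0,0,0],"fingers": 4.3},
    {"xyz": [0,0,0],"twist": [0,0,0],"fingers": 4.3},
    {"xyz": [0,0,0],"twist": [0,0,0],"fingers": 4.3},
    {"xyz": [0,0,0],"twist": [0,0,0],"fingers": 4.3},
    {"xyz": [0,0,0],"twist": [0,0,0],"fingers": 4.3},
    {"xyz": [0,0,-0.25],"twist": [0,0,0],"fingers": 4.3},
    {"xyz": [0,0,-0.5],"twist": [0,0,0],"fingers": 4.3},
    {"xyz": [0,0,-0.5],"twist": [0,0,0],"fingers": 4.3},
  ],
)

```text
clock: 15.2
eef_pos: [483.7, -197.1, 111.0]
eef_rot: [[0.651, -0.759, -0.0], [-0.759, -0.651, 0.0], [-0.0, 0.0, -1.0]]
ft_force: [-0.0, -0.1, 0.0]
grip_width: 0.506
finger_force: 0.0
```

```bash
python3 - <<'E'
from h import *
np.set_printoptions(precision=1,suppress=True)
s=arm.snapshot("side");o=arm.get_obs();print(o["eef_pos"],o["ft_force"],o["grip_width"],o["clock"])
print([(np.round(x["location"],1).tolist(),round(x["conf"],2)) for x in arm.place_of("bolt_grip","side")])
for z in(117,112):print(proj("side",[483.5,-196.6,z]))
a=cv2.resize(s[220:310,225:315],(400,400),interpolation=3)
b=cv2.imread("pics/crop4.png")[:,:400,::-1]
cv2.imwrite("pics/crop5.png",np.hstack([b,a])[:,:,::-1])
E
```

```text
[ 483.7 -197.1  111.1] [-0.2  0.2 -0.6] 0.5006162563853981 15.25
[([290.0, 316.2], 0.74), ([272.8, 248.5], 0.7), ([322.7, 302.6], 0.7), ([345.8, 231.8], 0.69), ([366.7, 262.4], 0.6)]
[[269.2 249.9]]
[[269.4 252.4]]
```

View pics/crop5.png

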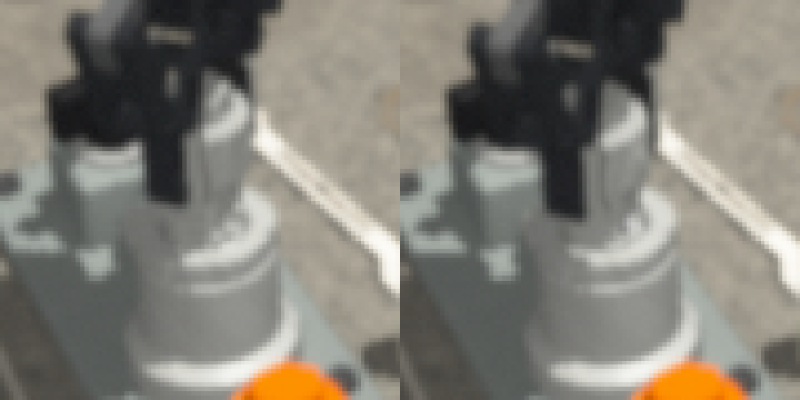

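The head's rim has moved down about 12 crop pixels, roughly 5 mm, so the bolt has dropped. I'll grip again and wind forward, following the thread down.

Call:
play_rows(
  steps=[
    {"xyz": [0,0,0],"twist": [0,0,0],"fingers": 3},
    {"xyz": [0,0,0],"twist": [0,0,0],"fingers": 3},
    {"xyz": [0,0,0],"twist": [0,0,0],"fingers": 3},
    {"xyz": [0,0,0],"twist": [0,0,0],"fingers": 3},
    {"xyz": [0,0,0],"twist": [0,0,0],"fingers": 3},
    {"xyz": [0,0,-0.01],"twist": [0,0,-0.06],"fingers": 3},
    {"xyz": [0,0,-0.02],"twist": [0,0,-0.13],"fingers": 3},
    {"xyz": [0,0,-0.03],"twist": [0,0,-0.2],"fingers": 3},
  ],
  squeeze=30,
)

```text
clock: 16.3
eef_pos: [484.0, -197.4, 111.2]
eef_rot: [[0.486, -0.874, 0.0], [-0.874, -0.486, -0.001], [0.001, -0.0, -1.0]]
ft_force: [-1.4, -0.1, 6.9]
grip_width: 0.457
finger_force: 30.3
```

Call:
play_rows(
  steps=[
    {"xyz": [0,0,-0.016],"twist": [0,0,-0.17],"fingers": 3},
    {"xyz": [0,0,-0.032],"twist": [0,0,-0.34],"fingers": 3},
    {"xyz": [0,0,-0.048],"twist": [0,0,-0.51],"fingers": 3},
    {"xyz": [0,0,-0.064],"twist": [0,0,-0.68],"fingers": 3},
    {"xyz": [0,0,-0.08],"twist": [0,0,-0.85],"fingers": 3},
    {"xyz": [0,0,-0.096],"twist": [0,0,-1.02],"fingers": 3},
    {"xyz": [0,0,-0.113],"twist": [0,0,-1.19],"fingers": 3},
    {"xyz": [0,0,-0.13],"twist": [0,0,-1.36],"fingers": 3},
  ],
)

```text
clock: 17.3
eef_pos: [482.8, -197.0, 109.6]
eef_rot: [[-0.755, -0.655, -0.002], [-0.655, 0.755, 0.0], [0.001, 0.001, -1.0]]
ft_force: [-6.8, 2.3, 9.6]
grip_width: 0.462
finger_force: 30.5
```

Call:
play_rows(
  steps=[
    {"xyz": [0,0,-0.016],"twist": [0,0,-0.17],"fingers": 3},
    {"xyz": [0,0,-0.032],"twist": [0,0,-0.34],"fingers": 3},
    {"xyz": [0,0,-0.048],"twist": [0,0,-0.51],"fingers": 3},
    {"xyz": [0,0,-0.064],"twist": [0,0,-0.68],"fingers": 3},
    {"xyz": [0,0,-0.08],"twist": [0,0,-0.85],"fingers": 3},
    {"xyz": [0,0,-0.096],"twist": [0,0,-1.02],"fingers": 3},
    {"xyz": [0,0,-0.113],"twist": [0,0,-1.19],"fingers": 3},
    {"xyz": [0,0,-0.13],"twist": [0,0,-1.36],"fingers": 3},
  ],
)

```text
clock: 18.3
eef_pos: [482.7, -196.3, 108.3]
eef_rot: [[-0.799, 0.601, -0.002], [0.601, 0.799, 0.001], [0.002, -0.0, -1.0]]
ft_force: [-6.1, 5.3, 11.1]
grip_width: 0.458
finger_force: 30.6
```

Call:
play_rows(
  steps=[
    {"xyz": [0,0,-0.016],"twist": [0,0,-0.17],"fingers": 3},
    {"xyz": [0,0,-0.032],"twist": [0,0,-0.34],"fingers": 3},
    {"xyz": [0,0,-0.048],"twist": [0,0,-0.51],"fingers": 3},
    {"xyz": [0,0,-0.064],"twist": [0,0,-0.68],"fingers": 3},
    {"xyz": [0,0,-0.08],"twist": [0,0,-0.85],"fingers": 3},
    {"xyz": [0,0,-0.096],"twist": [0,0,-1.02],"fingers": 3},
    {"xyz": [0,0,-0.113],"twist": [0,0,-1.19],"fingers": 3},
    {"xyz": [0,0,-0.13],"twist": [0,0,-1.36],"fingers": 3},
  ],
)

```text
clock: 19.3
eef_pos: [483.2, -196.1, 107.1]
eef_rot: [[0.42, 0.907, -0.001], [0.907, -0.42, 0.002], [0.002, -0.002, -1.0]]
ft_force: [-3.5, 9.7, 10.8]
grip_width: 0.457
finger_force: 30.6
```

Call:
play_rows(
  steps=[
    {"xyz": [0,0,-0.016],"twist": [0,0,-0.17],"fingers": 3},
    {"xyz": [0,0,-0.032],"twist": [0,0,-0.34],"fingers": 3},
    {"xyz": [0,0,-0.048],"twist": [0,0,-0.51],"fingers": 3},
    {"xyz": [0,0,-0.064],"twist": [0,0,-0.68],"fingers": 3},
    {"xyz": [0,0,-0.08],"twist": [0,0,-0.85],"fingers": 3},
    {"xyz": [0,0,-0.096],"twist": [0,0,-1.02],"fingers": 3},
    {"xyz": [0,0,-0.113],"twist": [0,0,-1.19],"fingers": 3},
    {"xyz": [0,0,-0.13],"twist": [0,0,-1.36],"fingers": 3},
  ],
)

```text
clock: 20.3
eef_pos: [484.2, -196.7, 106.0]
eef_rot: [[0.975, -0.221, 0.001], [-0.221, -0.975, 0.001], [0.001, -0.001, -1.0]]
ft_force: [2.0, 5.1, 7.0]
grip_width: 0.462
finger_force: 30.4
```

```bash
python3 - <<'E'
from h import *
np.set_printoptions(precision=1,suppress=True)
s=arm.snapshot("side");o=arm.get_obs();print(o["eef_pos"],o["q"],o["ft_force"],o["ft_torque"],o["grip_width"],o["clock"])
for n in("bolt_grip","bolt_dot","knob_grip"):print([(np.round(x["location"],1).tolist(),round(x["conf"],2)) for x in arm.place_of(n,"side")])
a=cv2.resize(s[220:310,225:315],(400,400),interpolation=3)
b=cv2.imread("pics/crop5.png")[:,400:,::-1]
cv2.imwrite("pics/crop6.png",np.hstack([b,a])[:,:,::-1])
E
```

```text
[ 484.2 -196.8  106. ] [-31.1  19.8 -19.2  51.    0.1 162.2] [0.7 4.2 7.1] [ 1.1 -0.1  0. ] 0.4570963443198727 20.35
[([346.7, 229.4], 0.97), ([369.1, 261.9], 0.8), ([290.0, 318.9], 0.79), ([273.3, 253.8], 0.74)]
[([380.0, 249.2], 0.83), ([342.2, 229.0], 0.81), ([293.7, 319.5], 0.76), ([269.8, 271.6], 0.7), ([268.2, 254.7], 0.54)]
[([248.3, 244.2], 0.56)]
```

View pics/crop6.png

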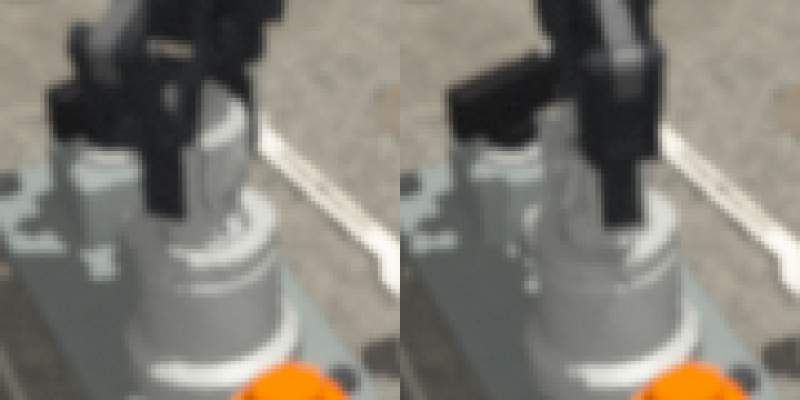

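The head sits lower, with the fingertip close above the barrel mouth at crop (622,225). Forces stayed low while following the thread, so the bolt has gone about 0.9 turn. The wrist is near its limit, so I'll take a fresh grip and finish the turn.

Call:
play_rows(
  steps=[
    {"xyz": [0,0,0],"twist": [0,0,0],"fingers": 4.4},
    {"xyz": [0,0,0],"twist": [0,0,0],"fingers": 4.4},
    {"xyz": [0,0,0],"twist": [0,0,0],"fingers": 4.4},
    {"xyz": [0,0,0],"twist": [0,0,0.15],"fingers": 4.4},
    {"xyz": [0,0,0],"twist": [0,0,0.3],"fingers": 4.4},
    {"xyz": [0,0,0],"twist": [0,0,0.45],"fingers": 4.4},
    {"xyz": [0,0,0],"twist": [0,0,0.6],"fingers": 4.4},
    {"xyz": [0,0,0],"twist": [0,0,0.65],"fingers": 4.4},
  ],
)

```text
clock: 21.5
eef_pos: [483.8, -197.2, 105.7]
eef_rot: [[0.907, 0.421, -0.0], [0.421, -0.907, -0.0], [-0.0, -0.0, -1.0]]
ft_force: [-0.1, 0.3, -0.2]
grip_width: 0.51
finger_force: 0.1
```

Call:
play_rows(
  steps=[
    {"xyz": [0,0,0],"twist": [0,0,0],"fingers": 3},
    {"xyz": [0,0,0],"twist": [0,0,0],"fingers": 3},
    {"xyz": [0,0,0],"twist": [0,0,0],"fingers": 3},
    {"xyz": [0,0,0],"twist": [0,0,0],"fingers": 3},
    {"xyz": [0,0,0],"twist": [0,0,0],"fingers": 3},
    {"xyz": [0,0,-0.02],"twist": [0,0,-0.15],"fingers": 3},
    {"xyz": [0,0,-0.03],"twist": [0,0,-0.3],"fingers": 3},
    {"xyz": [0,0,-0.045],"twist": [0,0,-0.45],"fingers": 3},
  ],
)

```text
clock: 22.5
eef_pos: [484.1, -197.4, 105.4]
eef_rot: [[1.0, -0.023, 0.0], [-0.023, -1.0, -0.0], [0.0, 0.0, -1.0]]
ft_force: [0.3, 0.1, 4.3]
grip_width: 0.457
finger_force: 30.0
```

Call:
play_rows(
  steps=[
    {"xyz": [0,0,-0.01],"twist": [0,0,-0.1],"fingers": 3},
    {"xyz": [0,0,-0.015],"twist": [0,0,-0.17],"fingers": 3},
    {"xyz": [0,0,-0.015],"twist": [0,0,-0.17],"fingers": 3},
    {"xyz": [0,0,-0.015],"twist": [0,0,-0.17],"fingers": 3},
    {"xyz": [0,0,-0.015],"twist": [0,0,-0.17],"fingers": 3},
    {"xyz": [0,0,-0.015],"twist": [0,0,-0.17],"fingers": 3},
    {"xyz": [0,0,-0.015],"twist": [0,0,-0.17],"fingers": 3},
    {"xyz": [0,0,-0.015],"twist": [0,0,-0.17],"fingers": 3},
  ],
)

```text
clock: 23.5
eef_pos: [483.9, -197.4, 105.2]
eef_rot: [[0.982, -0.187, 0.0], [-0.187, -0.982, -0.0], [0.0, 0.0, -1.0]]
ft_force: [0.1, -3.1, 4.3]
grip_width: 0.458
finger_force: 29.9
```

```bash
python3 - <<'E'
from h import *
o=arm.get_obs();print(o["clock"],o["dq"],o["finger_force"]);print(arm.hand_in())
E
```

```text
23.5 [ 0.05075431  0.07381173  0.05756916  0.12996212 -0.05603335  0.10517299] 29.91195023059845
the job is handed in; nothing more can be done
None
```

The job is handed in at 23.5 s, with no verdict returned: the lock knob is turned and its pin is in the barrel's lug, the bolt was backed off until it dropped, then wound forward about one turn, and its head is still gripped at about 30 N. The final height of about 106 mm is estimated from how far the gripper followed it down, not measured.

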